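# Stand up the label remover and take off its safety cap

### The job

The label remover, the square white bottle with the red push-and-turn safety cap, has toppled over in the supply lane on the parcel bench. Stand it upright on the floor of the lane in the free space between its neighbours, then press the cap down, turn it anticlockwise while it is pressed until it comes free, and lift it straight off. Finish while still holding the cap level in the gripper, about five centimetres above the mouth of the standing bottle, with the bottle otherwise untouched; leave everything else on the bench where it is.

Things in the scene. Friction and masses are not known exactly. Their poses are not given: they have to be found in the camera images.
- bottle_mid (a point): Label-remover bottle: white, yellow labels, square body 54 x 54 mm with flat sides, 108 mm high, shoulder to 120, neck to 144, 157 mm tall with cap on; 0.2 to 0.35 kg. Point on its axis, 60 mm above the underside. z runs from underside to cap, x and y square to the sides. Starts lying flat on a side on the lane floor, z along the lane's +y, x along the lane's x (within 1 degree).
- bottle_mouth (a point): Centre of the bottle's mouth, the top of the neck, on the axis 144 mm above the underside (84 mm from bottle_mid). Axes as bottle_mid. Under the cap a round bead 41 mm across lies 120 to 123 mm above the underside. The neck carries three ledges with pockets in which the cap's lugs lock.
- cap_mid (a point): Red ribbed safety cap, 45 mm across, 28 mm high, about 25 g; its centre, 14 mm above its rim; z out of its top. Locked, it lies 83 mm from bottle_mid along the bottle's z and the x axes of cap and bottle agree within 4 degrees. Not pressed it is locked; do not force it. Pressed down 4 mm or more it turns anticlockwise seen from above; clockwise it is blocked.
- cap_top (a point): Centre of the cap's flat top with its white turn arrows, 14 mm above cap_mid; axes as cap_mid. Pressing takes 5 N to start, 11 N at 4 mm, 15 N at 6 mm where it bottoms. Turned 32 to 88 degrees (60 is the middle, a stop ends it at 88) against the bottle it is free and lifts straight off.
- liner (a joint): Sprung liner inside the cap: how far it is squeezed up into the cap, m. About 0 with the cap locked on, 0.004 when pressed just enough to turn, 0.006 bottomed, -0.001 with the cap off.
- lane: Supply lane: grey sheet-steel channel with blue edges, fixed. Origin on the bench under its middle; y runs along it, x across, z up. 540 mm long, 61 mm wide inside (bottle fits with 3.5 mm each side; the walls stop it turning beyond 8 degrees). Floor 3 mm above the bench, walls to 24 mm, 3 mm thick; end plates 50 mm. Two neighbours at each end, the middle 290 mm free but for the bottle.
- staple_box_mid (a point): Neighbour in the lane: brown carton 50 x 50 x 74 mm high with yellow tape; its centre. Leave it alone.
- red_box_mid (a point): Neighbour in the lane: red carton 48 x 48 x 84 mm high with a white band; its centre. Leave it alone.
- tin_mid (a point): Neighbour in the lane: steel tin 50 mm across, 82 mm high, with a green band; its centre. Leave it alone.
- jar_mid (a point): Neighbour in the lane: white jar 51 mm across, 70 mm high, with a blue lid; its centre. Leave it alone.
- parcel_mid (a point): Brown parcel 110 x 170 x 70 mm high with yellow tape, beyond the lane; its centre. Leave it alone.
- tape_roll_mid (a point): Amber roll of packing tape lying flat, 100 mm across, 48 mm high; its centre. Leave it alone.
- scraper_mid (a point): Label scraper lying flat, orange handle, steel blade, about 190 mm long and 18 mm high; near its middle. Leave it alone.
Things that resemble listed ones, but are neither listed nor needed, are in the scene too. Of the things shaped like the part that bears cap_mid, the red one is meant. Leave any orange look-alike of the part that bears bottle_mid alone.

How it is judged:
By the outcome, as a careful person would: the job done as asked, in the order asked, and still so for the second after the job is handed in, while the arm keeps its last pose, push and grip.
It also fails if it takes over 54 s, if anything falls off the work surface, if the arm or the gripper's body presses on something with over 40 N, if the wrist force passes 120 N, or if a joint passes its speed limit or range.

### The arm

A 6-joint arm with a two-finger parallel gripper is mounted at the origin on the work surface. World frame = base frame: x ahead of the robot, y to its left, z up, the work surface at z = 0. Lengths are in m, angles in rad, forces in N, time in s.
With the tool pointing down it reaches from about 0.275 to 0.75 m from the base axis. Payload 10.2 kg.
Tool frame: the origin (TCP) lies midway between the tips of the shut fingers; the grasp point (between the pads) lies arm.hold_point_z behind it (arm.hold_point_z is the distance from the TCP to the grasp point, in m); z points along the fingers, x is the direction in which the jaws open and shut, and the axes are right-handed (so a half turn about z gives the same grasp; the last joint's range is limited). The gripper opens to 85 mm and grips with 20 to 120 N. Pads are 22 mm wide; open, the fingers measure 114 mm over their backs; the gripper's body (76 mm by 85 mm) begins 54 mm behind the grasp point. The pads swing forward as they close: fully open they stand 13 mm farther back than shut.
Start: joints at [-1.394, 0.313, 1.498, -0, 1.331, -0.223], TCP at [0.204, -0.484, 0.231] pointing down, gripper open.
Joint ranges: [-2.94, 2.94], [-0.97, 2.17], [0.19, 2.56], [-1.23, 4.37], [0.02, 3.11], [-2.88, 2.88]. Speed limits (rad/s): [2.39, 2.39, 3.01, 3.14, 3.14, 3.14].

### API

Orientations are given as a rotation vector (axis times angle).
In Python, from workcell import arm, vision, order gives the robot as it stands. The module is installed in compiled form; this text tells all that it offers.
- The arm moves only by the tool play_rows, never from a script. Its argument "targets" is a list that holds one entry, the list of rows, each a list of 5 numbers: the shift along the tool's x, y, z normalised to -1 to 1, where 1 is 20 mm, then the turn about the tool's z normalised to -1 to 1, where 1 is 6 degrees, then the opening, from 0 (shut) to 1 (fully open). In form: [[[dx, dy, dz, spin, jaw], ...]]. A call has 1 to 20 rows; each row shifts and turns the commanded pose from where the row before left it, along the tool's axes as they then stand; what a row does not reach is not made up. A row lasts 1/12 s, in which the tool goes at most 41.7 mm and 7.16 degrees, less where a joint would pass 70% of its speed; a pose out of reach is approached as far as the arm can. A call with a number of a shift or a turn outside -1 to 1 is refused whole. A call with a gripper value outside its range is refused whole. The fingers move at their own pace and stop on an object; "squeeze" is the grip in N (left out, the last holds). Time passes only in rows, so rows that do not move let the fingers close. It gives the time, the measured TCP pose, the force and the opening at its end, in the units of the state.
- arm.get_state(): the state, without advancing time (a new reading comes with each control period).
- vision.read_camera(name): name is "side" or "top"; returns the picture (400x640x3 uint8, blue, green, red); there is no depth.
- vision.calibration(name): a dict with "camera_matrix" (3x3 intrinsics, pixels), "k1" (the pictures are not rectified: a ray, as slopes to the right and down, at radius r is drawn at 1 + k1 r^2 times it, then the intrinsics apply), "position" and "rotation" of the camera in the world. Camera axes: x right, y down, z forward; pixel columns grow to the right and rows downward; lengths in m; the calibration is good to about 2 mm. A picture is of the moment at which its call begins. calibration takes no time and is no camera call.
- order.finish_job(): hands the job in, once; it reports no verdict.
The state is a dict: "t": time; "joint_pos": joint angles; "qd": joint speeds; "joint_torque": joint torques, N m; "eef_pos": TCP position; "tool_rot": TCP orientation; "ft_force": force on the tool from outside, world axes, zero at the start; "wrist_torque": the same for the moment, N m; "grip_width": opening from 0.0 (shut) to 1.0 (fully open).
Only numpy, scipy, OpenCV 4.12 (cv2) and the standard library are available. Lean on these libraries where they do the work, as an engineer would, in place of code of your own. Each camera call takes 0.05 s, during which the arm holds its last target.

## Working session

There is one attempt and no reset: what is moved stays moved. The work goes in short steps, Python scripts to look and compute and a tool call to move; the robot and the scene stay as the last step left them, time stands still between calls to the robot, and variables do not carry over. Pictures are saved under pics/ and viewed, and the job is handed in when it is done.

Besides the shell and the picture viewer there is one more tool, called after ">>>" as name([rows], argument=value, ...), one row to a line, values as JSON. play_rows: Moves the arm, as the interface text tells. Its arguments: {"type":"object","properties":{"targets":{"type":"array"},"squeeze":{"type":"number"}},"required":["targets"]}

```bash
mkdir -p pics; cat > h.py <<'E'
import numpy as np,cv2
from scipy.spatial.transform import Rotation as R
from workcell import arm,vision,order
def pix2ray(n,u,v):
    c=vision.calibration(n);K=np.array(c["camera_matrix"]);k=c["k1"]
    d=np.array([(u-K[0,2])/K[0,0],(v-K[1,2])/K[1,1]]);x=d.copy()
    for _ in range(30): x=d/(1+k*(x@x))
    Rm=np.array(c["rotation"]); Rm=Rm if Rm.shape==(3,3) else R.from_rotvec(Rm.ravel()).as_matrix()
    return np.array(c["position"]),Rm@np.array([x[0],x[1],1.])
def plane(n,u,v,z):
    o,d=pix2ray(n,u,v);return o+d*(z-o[2])/d[2]
def proj(n,p):
    c=vision.calibration(n);K=np.array(c["camera_matrix"]);Rm=np.array(c["rotation"]); Rm=Rm if Rm.shape==(3,3) else R.from_rotvec(Rm.ravel()).as_matrix()
    q=Rm.T@(np.array(p)-np.array(c["position"]));x=q[:2]/q[2];x=x*(1+c["k1"]*(x@x))
    return K[:2,:2]@x+K[:2,2]
def tri(a,b):
    (o1,d1),(o2,d2)=pix2ray(*a),pix2ray(*b)
    s=np.linalg.lstsq(np.c_[d1,-d2],o2-o1,rcond=None)[0]
    p,q=o1+s[0]*d1,o2+s[1]*d2
    return (p+q)/2,np.linalg.norm(p-q)
def st():
    s=arm.get_state()
    for k in("t","joint_pos","eef_pos","tool_rot","ft_force","wrist_torque","grip_width"):print(k,np.round(s[k],4))
    print(np.round(R.from_rotvec(s["tool_rot"]).as_matrix(),3).tolist())
E
python3 - <<'E'
from h import *
st();print(arm.hold_point_z)
for n in("side","top"):
    print(n,vision.calibration(n));cv2.imwrite(f"pics/{n}0.png",vision.read_camera(n))
E
```

```text
t 0.0
joint_pos [-1.3944  0.3135  1.4985 -0.      1.331  -0.2234]
eef_pos [ 0.2043 -0.4833  0.2307]
tool_rot [-2.6175e+00  1.7355e+00  1.5000e-03]
ft_force [-0.2787  0.7183 -0.1305]
wrist_torque [-0.0291 -0.0081 -0.0331]
grip_width 1.0015
[[0.389, -0.921, -0.0], [-0.921, -0.389, 0.001], [-0.001, -0.0, -1.0]]
0.0187
side {'camera_matrix': array([[455.61969748,   0.        , 319.87528287],
       [  0.        , 455.61969748, 201.53736716],
       [  0.        ,   0.        ,   1.        ]]), 'k1': -0.11895606743743664, 'position': array([0.10993714, 0.88061386, 0.67165584]), 'rotation': array([-0.53504957,  2.48496113, -1.40355296])}
top {'camera_matrix': array([[429.44244828,   0.        , 321.28539559],
       [  0.        , 429.44244828, 197.11868215],
       [  0.        ,   0.        ,   1.        ]]), 'k1': -0.05835168037924663, 'position': array([ 0.46872896, -0.01613059,  1.45773586]), 'rotation': array([-2.18967939,  2.16513532, -0.0539326 ])}
```

View pics/top0.png

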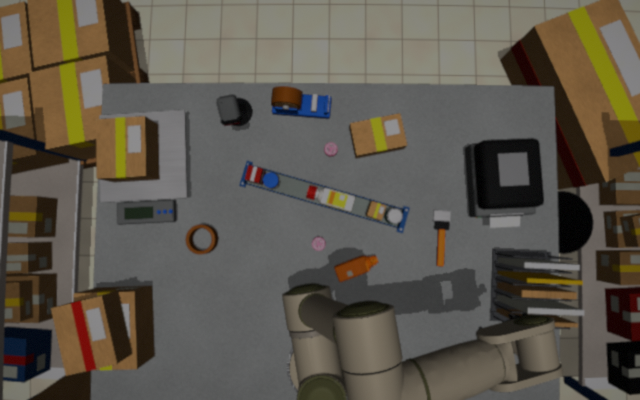

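View pics/side0.png

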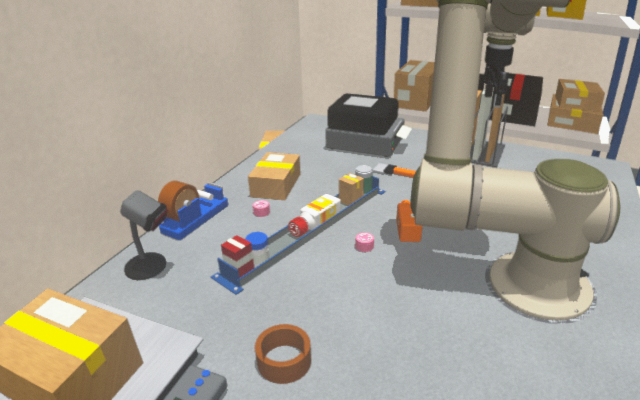

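Candidates: the white bottle with red cap lies in the lane, top (330,198) and side (315,215). The orange look-alike bottle is at top (355,267), and pink loose caps are at top (331,149) and (319,243). I choose the white one in the lane and will check it in a close crop.

```bash
python3 - <<'E'
from h import *
t=cv2.imread("pics/top0.png");s=cv2.imread("pics/side0.png")
cv2.imwrite("pics/tc.png",cv2.resize(t[150:240,235:415],None,fx=4.4,fy=4.4,interpolation=cv2.INTER_CUBIC))
cv2.imwrite("pics/sc.png",cv2.resize(s[155:295,210:390],None,fx=4.2,fy=4.2,interpolation=cv2.INTER_CUBIC))
E
```

```text
(no output)
```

View pics/tc.png

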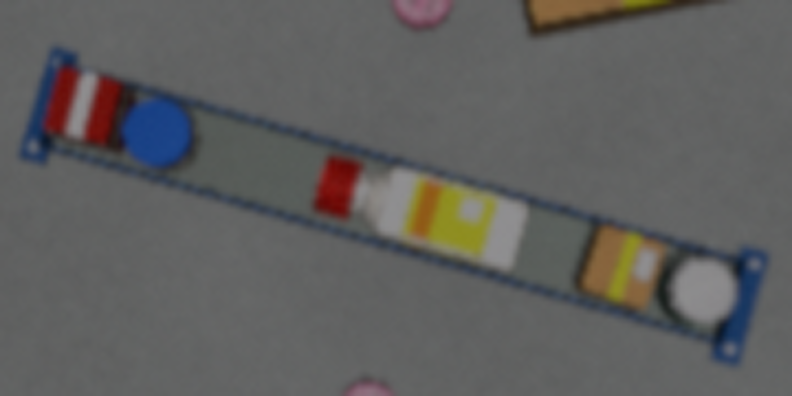

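View pics/sc.png

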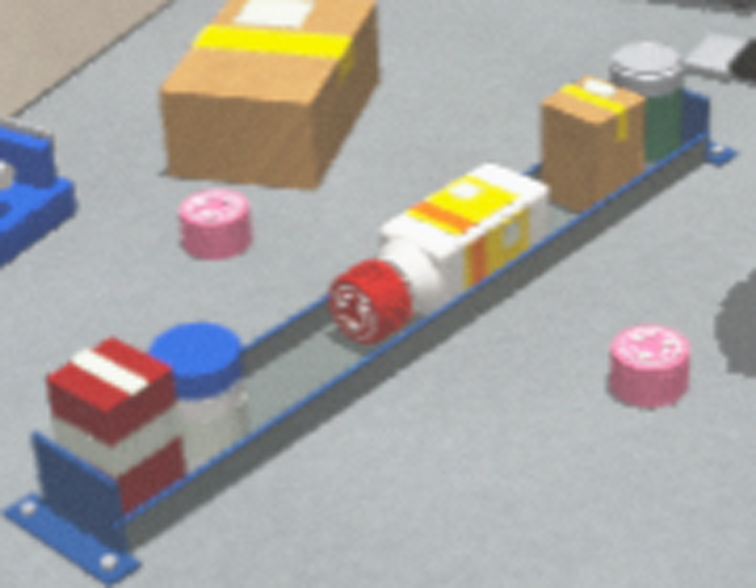

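The crop confirms it: a white bottle with yellow labels and a red cap with white arrows, cap toward the red box and jar (lane +y). Next I measure.

```bash
cat > m.py <<'E'
from h import *
def red(img,box):
    x0,y0,x1,y1=box;h=cv2.cvtColor(img,cv2.COLOR_BGR2HSV)
    m=(((h[...,0]<7)|(h[...,0]>172))&(h[...,1]>150)&(h[...,2]>60)).astype(np.uint8)*255
    k=np.zeros_like(m);k[y0:y1,x0:x1]=m[y0:y1,x0:x1]
    n,l,s,c=cv2.connectedComponentsWithStats(k)
    i=1+np.argmax(s[1:,4]);return c[i],s[i]
E
python3 - <<'E'
from m import *
t=cv2.imread("pics/top0.png");s=cv2.imread("pics/side0.png")
h=cv2.cvtColor(t,cv2.COLOR_BGR2HSV)
ct,bt=red(t,(295,175,330,215));cs,bs=red(s,(280,205,315,245))
print("cap",ct,bt,cs,bs,plane("top",*ct,.03),tri(("top",*ct),("side",*cs)))
# blue mask of lane edges
m=((h[...,0]>100)&(h[...,0]<125)&(h[...,1]>110)).astype(np.uint8)
m[:155]=0;m[240:]=0;m[:,:236]=0;m[:,415:]=0
# remove jar lid
n,l,stt,c=cv2.connectedComponentsWithStats(m)
for i in range(1,n):
    if stt[i,4]>8: print(i,stt[i],c[i],plane("top",*c[i],.024)[:2])
# white/yellow body
w=(((h[...,1]<50)&(h[...,2]>120))|((h[...,0]>10)&(h[...,0]<35)&(h[...,1]>120)&(h[...,2]>120))).astype(np.uint8)
k=np.zeros_like(w);k[180:215,312:357]=w[180:215,312:357]
n,l,stt,c=cv2.connectedComponentsWithStats(k);i=1+np.argmax(stt[1:,4])
ys,xs=np.where(l==i);P=np.array([plane("top",x,y,.03)[:2] for x,y in zip(xs,ys)])
mu=P.mean(0);e,V=np.linalg.eigh(np.cov((P-mu).T));d=V[:,1]*np.sign(V[1,1]);print("body",mu,d,np.degrees(np.arctan2(d[0],d[1])),np.ptp((P-mu)@d),np.ptp((P-mu)@V[:,0]),(P@d).max()-plane("top",*ct,.03)[:2]@d,)
# corner pixel positions of end plates (manual)
for a in[(60/4.4+235,60/4.4+150),(34/4.4+235,148/4.4+150),(753/4.4+235,262/4.4+150),(730/4.4+235,349/4.4+150)]:print(plane("top",*a,.003)[:2])
for nm,a,z in[("jar",(157,131),.073),("red",(84,104),.087),("staple",(620,265),.077),("tin",(703,289),.085)]:print(nm,plane("top",a[0]/4.4+235,a[1]/4.4+150,z)[:2])
E
```

```text
cap [310.96629213 191.97752809] [307 186   9  13  89] [300.12727273 222.99090909] [292 217  15  15 110] [0.58326486 0.0461113  0.03      ] (array([0.57935606, 0.04417308, 0.04153478]), np.float64(0.006594211209433665))
1 [247 161   5   3  10] [249.  162.1] [0.682998   0.25759745]
2 [240 164   7  23  58] [243.5862069  176.93103448] [0.63236656 0.27474906]
3 [262 171  17  17 212] [270.23584906 179.46698113] [0.62458628 0.18419619]
4 [397 207  12  25 109] [402.68807339 219.41284404] [ 0.49529803 -0.26048903]
body [ 0.56158076 -0.03499243] [0.27449878 0.96158745] 15.932146907032292 0.12780640748341596 0.04958151945913849 -0.016133828313412008
[0.68080866 0.26272982]
[0.61166316 0.28138905]
[ 0.52917837 -0.27575606]
[ 0.4622195  -0.25807129]
jar [0.61827377 0.17587313]
red [0.63616848 0.22810271]
staple [ 0.52288058 -0.16542993]
tin [ 0.50579724 -0.22482019]
```

>>> play_rows([
  [[0,0,0,-0.954,1],[0,0,0,-0.954,1],[0,0,0,-0.954,1],[0,0,0,-0.954,1],[0,0,0,-0.954,1],[0,0,0,-0.954,1],[0,0,0,-0.954,1],[0,0,0,-0.954,1],[0,0,0,-0.954,1],[0.36,-0.98,0,0,1],[0.36,-0.98,0,0,1],[0.36,-0.98,0,0,1],[0.36,-0.98,0,0,1],[0.36,-0.98,0,0,1],[0.36,-0.98,0,0,1],[0.36,-0.98,0,0,1],[0.36,-0.98,0,0,1],[0.36,-0.98,0,0,1],[0.36,-0.98,0,0,1],[0.36,-0.98,0,0,1]],
], squeeze=20)

```text
t: 1.77
eef_pos: [0.3389, -0.2962, 0.2311]
tool_rot: [-3.112, 0.426, 0.001]
ft_force: [1.0, -0.0, 0.0]
grip_width: 1.007
```

>>> play_rows([
  [[0.36,-0.98,0,0,1],[0.36,-0.98,0,0,1],[0.36,-0.98,0,0,1],[0.36,-0.98,0,0,1],[0.36,-0.98,0,0,1],[0.36,-0.98,0,0,1],[0.36,-0.98,0,0,1],[0.36,-0.98,0,0,1],[0.36,-0.98,0,0,1],[0.36,-0.98,0,0,1],[0.36,-0.98,0,0,1],[0.36,-0.98,0,0,1],[0.36,-0.98,0,0,1],[0.36,-0.98,0,0,1],[0.36,-0.98,0,0,1],[0.36,-0.98,0,0,1],[0.36,-0.98,0,0,1],[0.36,-0.98,0,0,1],[0,0,0,0,1]],
])

```text
t: 3.35
eef_pos: [0.5591, 0.0103, 0.2306]
tool_rot: [-3.112, 0.422, 0.001]
ft_force: [-0.2, -0.3, -0.5]
grip_width: 1.003
```

```bash
cat >> h.py <<'E'
C=np.array([.571,.0026]);LY=np.array([.269,.963]);LX=np.array([.963,-.269])
def lane(p):
    p=np.array(p)[:2]-C;return np.round([p@LX,p@LY],4)
E
python3 -c "
from h import *
st();print(lane(arm.get_state()['eef_pos']))"
```

```text
t 3.35
joint_pos [-1.9150e-01  3.8930e-01  1.3926e+00  8.0000e-04  1.3604e+00  7.7600e-02]
eef_pos [0.5591 0.0103 0.2306]
tool_rot [-3.1123e+00  4.2170e-01  1.0000e-03]
ft_force [-0.1823 -0.2677 -0.4665]
wrist_torque [ 0.047  -0.0404 -0.0662]
grip_width 1.0025
[[0.964, -0.266, -0.0], [-0.266, -0.964, 0.001], [-0.001, -0.001, -1.0]]
[-0.0135  0.0042]
```

>>> play_rows([
  [[0.675,-1.0,0,-0.03,1],[0,-1.0,0,0,1],[0,-0.04,0.8,0,1],[0,0,0.9,0,1],[0,0,0.9,0,1],[0,0,0.9,0,1],[0,0,0.9,0,1],[0,0,0.9,0,1],[0,0,0.9,0,1],[0,0,0.9,0,1],[0,0,0.9,0,1],[0,0,0.5,0,1],[0,0,0,0,1],[0,0,0,0,1]],
])

```text
t: 4.52
eef_pos: [0.582, 0.0433, 0.0615]
tool_rot: [3.113, -0.421, -0.0]
ft_force: [-1.0, 0.5, 0.3]
grip_width: 1.0
```

```bash
python3 -c "
from h import *
st();print(lane(arm.get_state()['eef_pos']))
for n in('side','top'):
    i=vision.read_camera(n)
    b=i[120:300,200:420] if n=='side' else i[130:240,240:420]
    cv2.imwrite(f'pics/{n}1.png',cv2.resize(b,None,fx=3.2 if n=='side' else 4.4,fy=3.2 if n=='side' else 4.4,interpolation=cv2.INTER_CUBIC))"
```

```text
t 4.5167
joint_pos [-0.1264  0.6181  1.5063 -0.      1.0175  0.1425]
eef_pos [0.582  0.0433 0.0615]
tool_rot [ 3.1132e+00 -4.2120e-01 -5.0000e-04]
ft_force [-0.9764  0.5464  0.3152]
wrist_torque [ 0.0403  0.022  -0.008 ]
grip_width 0.9999
[[0.964, -0.266, -0.0], [-0.266, -0.964, 0.0], [-0.0, 0.0, -1.0]]
[-0.0004  0.0421]
```

View pics/side1.png

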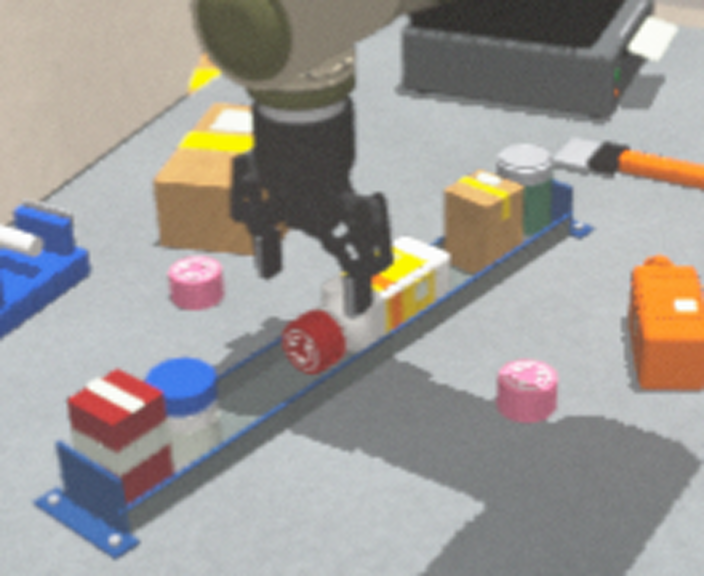

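View pics/top1.png

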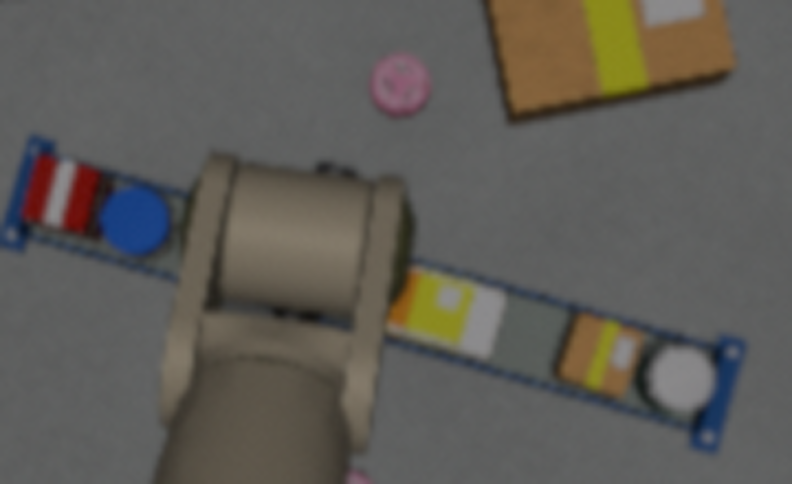

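The side view shows the two fingers straddling the cap/neck area, at crop (265,270) and (357,310), with the lane walls clear. I go down and close lightly.

>>> play_rows([
  [[0,-0.15,0.6,0,1],[0,0,0.6,0,1],[0,0,0.5,0,1],[0,0,0.15,0,1],[0,0,0,0,1],[0,0,0,0,0.6],[0,0,0,0,0.45],[0,0,0,0,0.3],[0,0,0,0,0.3],[0,0,0,0,0.3],[0,0,0,0,0.3],[0,0,0,0,0.3]],
], squeeze=20)

```text
t: 5.62
eef_pos: [0.5831, 0.0464, 0.0247]
tool_rot: [-3.113, 0.421, -0.001]
ft_force: [0.7, 1.1, 2.2]
grip_width: 0.504
```

```bash
cat > pic.py <<'E'
from h import *
import sys
st();print(lane(arm.get_state()['eef_pos']))
i=vision.read_camera('side');cv2.imwrite(f'pics/{sys.argv[1]}f.png',i)
cv2.imwrite(f'pics/{sys.argv[1]}.png',cv2.resize(i[120:300,200:420],None,fx=3.2,fy=3.2,interpolation=cv2.INTER_CUBIC))
E
python3 pic.py s2
```

```text
t 5.6167
joint_pos [-1.2070e-01  6.7330e-01  1.5232e+00  1.0000e-04  9.4410e-01  1.4790e-01]
eef_pos [0.5831 0.0464 0.0247]
tool_rot [-3.1132e+00  4.2080e-01 -1.4000e-03]
ft_force [0.7166 1.0898 2.1601]
wrist_torque [ 0.0549 -0.0627  0.0006]
grip_width 0.5037
[[0.964, -0.265, 0.001], [-0.265, -0.964, -0.0], [0.001, -0.0, -1.0]]
[-0.0001  0.0455]
```

View pics/s2.png

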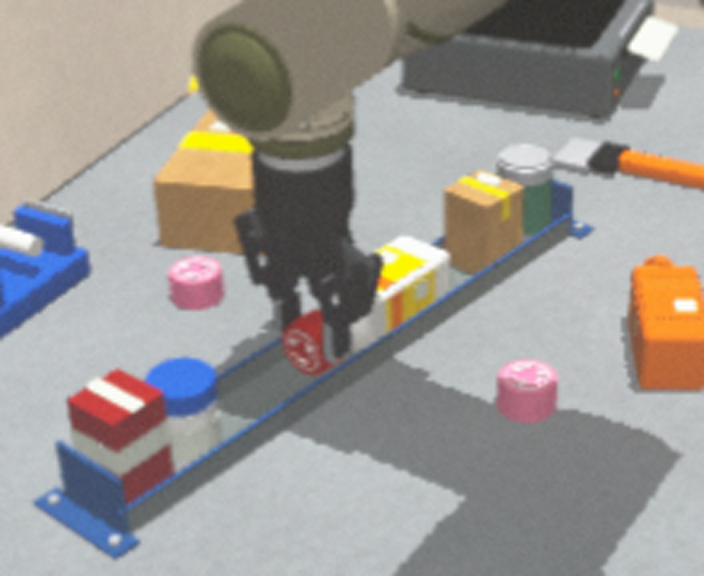

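>>> play_rows([
  [[0,0,-0.25,0,0.3],[0,0,-0.25,0,0.3],[0,0,-0.25,0,0.3],[0,0,-0.25,0,0.3],[0,0,-0.25,0,0.3],[0,0,-0.25,0,0.3],[0,0,0,0,0.3],[0,0,0,0,0.3]],
])

```text
t: 6.33
eef_pos: [0.5829, 0.0464, 0.0546]
tool_rot: [-3.113, 0.421, -0.001]
ft_force: [0.2, 0.7, -2.8]
grip_width: 0.506
```

```bash
python3 pic.py s3
```

```text
t 6.3333
joint_pos [-1.2070e-01  6.2950e-01  1.5076e+00  1.0000e-04  1.0039e+00  1.4790e-01]
eef_pos [0.5829 0.0464 0.0546]
tool_rot [-3.1132e+00  4.2080e-01 -8.0000e-04]
ft_force [ 0.1816  0.6902 -2.762 ]
wrist_torque [ 0.1532 -0.0653 -0.0096]
grip_width 0.5062
[[0.964, -0.265, 0.001], [-0.265, -0.964, -0.0], [0.001, -0.0, -1.0]]
[-0.0003  0.0454]
```

View pics/s3.png

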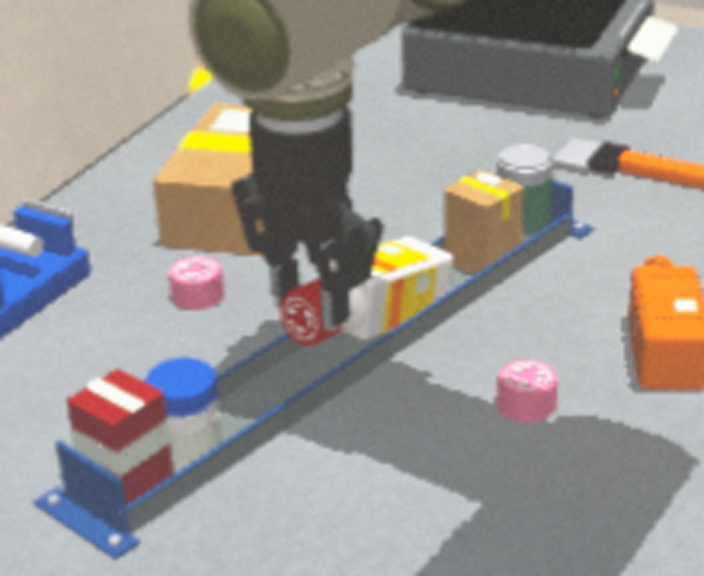

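>>> play_rows([
  [[0,0,-0.25,0,0.3],[0,0,-0.25,0,0.3],[0,0,-0.25,0,0.3],[0,0,-0.25,0,0.3],[0,0.1,-0.25,0,0.3],[0,0.1,-0.25,0,0.3],[0,0.1,-0.25,0,0.3],[0,0.1,-0.25,0,0.3],[0,0.1,-0.25,0,0.3],[0,0.1,-0.25,0,0.3],[0,0,0,0,0.3],[0,0,0,0,0.3]],
])

```text
t: 7.38
eef_pos: [0.5797, 0.0348, 0.1046]
tool_rot: [-3.113, 0.421, -0.001]
ft_force: [0.0, -0.3, -1.0]
grip_width: 0.505
```

```bash
python3 pic.py s4
```

```text
t 7.3833
joint_pos [-1.4170e-01  5.5620e-01  1.4827e+00  1.0000e-04  1.1021e+00  1.2720e-01]
eef_pos [0.5797 0.0348 0.1046]
tool_rot [-3.1131e+00  4.2120e-01 -9.0000e-04]
ft_force [ 0.0028 -0.2515 -0.9727]
wrist_torque [ 0.206  -0.0377 -0.0051]
grip_width 0.5052
[[0.964, -0.266, 0.001], [-0.266, -0.964, 0.0], [0.001, -0.0, -1.0]]
[-0.0002  0.0334]
```

View pics/s4.png

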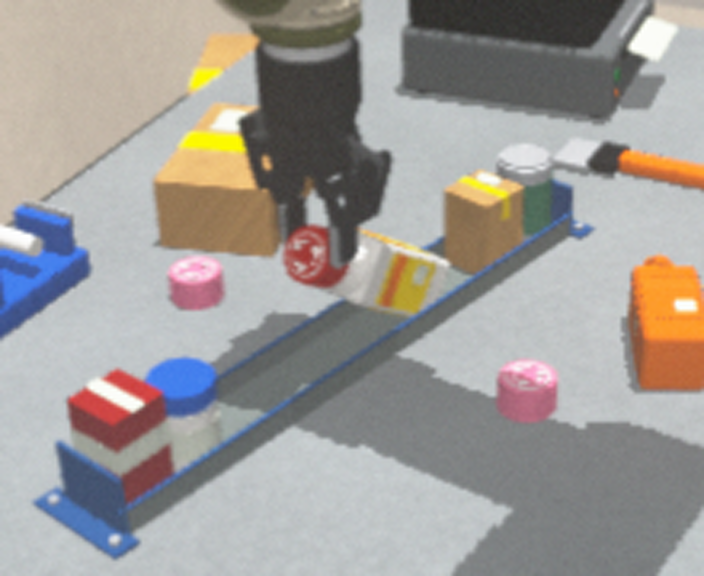

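>>> play_rows([
  [[0,0.15,-0.25,0,0.3],[0,0.15,-0.25,0,0.3],[0,0.15,-0.25,0,0.3],[0,0.15,-0.25,0,0.3],[0,0.2,-0.2,0,0.3],[0,0.2,-0.2,0,0.3],[0,0.2,-0.2,0,0.3],[0,0.2,-0.1,0,0.3],[0,0,0,0,0.3],[0,0,0,0,0.3]],
])

```text
t: 8.27
eef_pos: [0.5721, 0.0077, 0.1383]
tool_rot: [-3.113, 0.422, -0.0]
ft_force: [0.3, -0.1, -1.8]
grip_width: 0.504
```

```bash
python3 pic.py s5
```

```text
t 8.2667
joint_pos [-1.9130e-01  5.0010e-01  1.4768e+00  1.0000e-04  1.1647e+00  7.7800e-02]
eef_pos [0.5721 0.0077 0.1383]
tool_rot [-3.1131  0.4215 -0.    ]
ft_force [ 0.277  -0.0937 -1.7835]
wrist_torque [ 0.1256 -0.1325  0.0222]
grip_width 0.504
[[0.964, -0.266, 0.0], [-0.266, -0.964, 0.0], [-0.0, -0.0, -1.0]]
[-0.0003  0.0052]
```

View pics/s5.png

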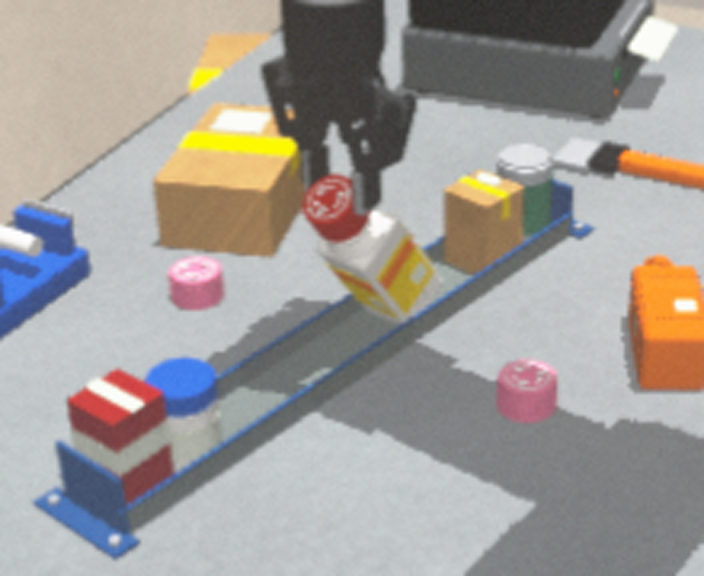

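>>> play_rows([
  [[0,0.3,-0.06,0,0.3],[0,0.3,-0.05,0,0.3],[0,0.3,-0.04,0,0.3],[0,0.3,-0.03,0,0.3],[0,0.3,-0.02,0,0.3],[0,0.3,0,0,0.3],[0,0,0,0,0.3],[0,0,0,0,0.3]],
])

```text
t: 8.98
eef_pos: [0.5633, -0.0275, 0.144]
tool_rot: [-3.113, 0.422, -0.005]
ft_force: [-0.5, 1.7, 8.8]
grip_width: 0.502
```

```bash
python3 pic.py s6
```

```text
t 8.9833
joint_pos [-2.5670e-01  4.7550e-01  1.4996e+00  4.0000e-04  1.1633e+00  1.2400e-02]
eef_pos [ 0.5633 -0.0275  0.144 ]
tool_rot [-3.1131  0.4217 -0.005 ]
ft_force [-0.4977  1.6862  8.7653]
wrist_torque [0.5112 0.0138 0.0193]
grip_width 0.5023
[[0.964, -0.266, 0.003], [-0.266, -0.964, -0.0], [0.003, -0.0, -1.0]]
[ 0.0007 -0.0311]
```

View pics/s6.png

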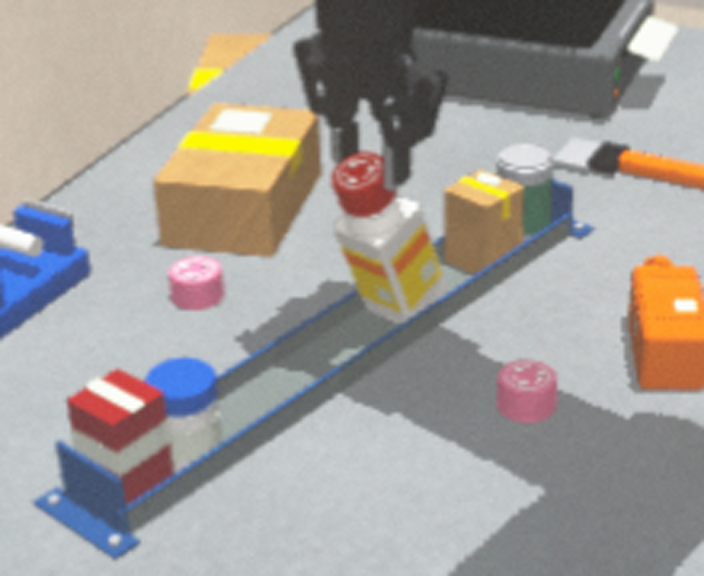

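>>> play_rows([
  [[0,0.25,0,0,0.3],[0,0.25,0,0,0.3],[0,0.25,0.03,0,0.3],[0,0.25,0.04,0,0.3],[0,0.2,0.05,0,0.3],[0,0.1,0.05,0,0.3],[0,0,0,0,0.3],[0,0,0,0,0.3]],
])

```text
t: 9.7
eef_pos: [0.5567, -0.0529, 0.1413]
tool_rot: [3.112, -0.421, 0.007]
ft_force: [-1.0, 1.0, 14.1]
grip_width: 0.503
```

```bash
python3 pic.py s7
```

```text
t 9.7
joint_pos [-3.0420e-01  4.6810e-01  1.5188e+00 -3.0000e-04  1.1501e+00 -3.5000e-02]
eef_pos [ 0.5567 -0.0529  0.1413]
tool_rot [ 3.1122 -0.4213  0.0069]
ft_force [-0.9991  1.0175 14.146 ]
wrist_torque [ 0.2353  0.246  -0.0269]
grip_width 0.5033
[[0.964, -0.266, 0.004], [-0.266, -0.964, -0.002], [0.005, 0.0, -1.0]]
[ 0.0012 -0.0573]
```

View pics/s7.png

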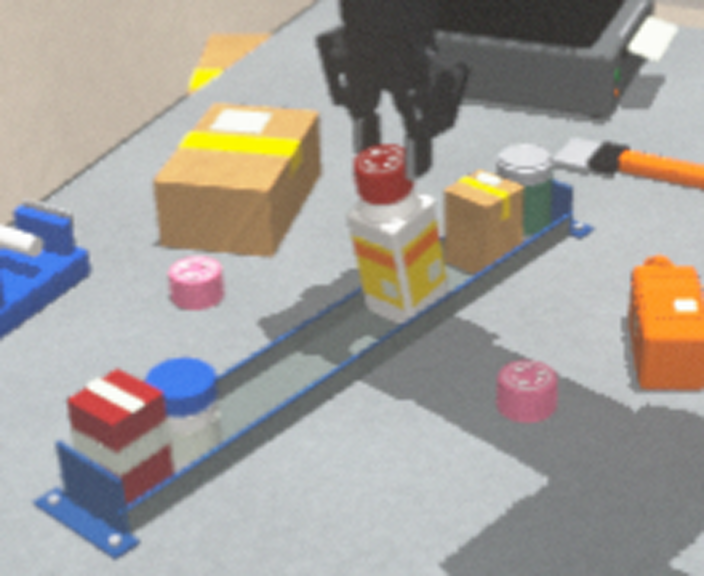

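>>> play_rows([
  [[0,0,-0.1,0,0.3],[0,0,0,0,0.3],[0,0,0,0,0.52],[0,0,0,0,0.56],[0,0,0,0,0.62],[0,0,0,0,0.75],[0,0,0,0,0.9],[0,0,0,0,1],[0,0,0,0,1],[0,0,0,0,1],[0,0,0,0,1]],
])

```text
t: 10.67
eef_pos: [0.5557, -0.0519, 0.1408]
tool_rot: [-3.113, 0.421, 0.0]
ft_force: [0.3, 0.4, 0.6]
grip_width: 1.001
```

```bash
python3 pic.py s8
```

```text
t 10.6667
joint_pos [-0.303   0.4688  1.5192  0.      1.1537 -0.0344]
eef_pos [ 0.5557 -0.0519  0.1408]
tool_rot [-3.1133e+00  4.2080e-01  2.0000e-04]
ft_force [0.338  0.3717 0.5578]
wrist_torque [-0.0273  0.0139  0.0435]
grip_width 1.0012
[[0.964, -0.265, -0.0], [-0.265, -0.964, 0.0], [-0.0, -0.0, -1.0]]
[-0.0001 -0.0566]
```

View pics/s8.png

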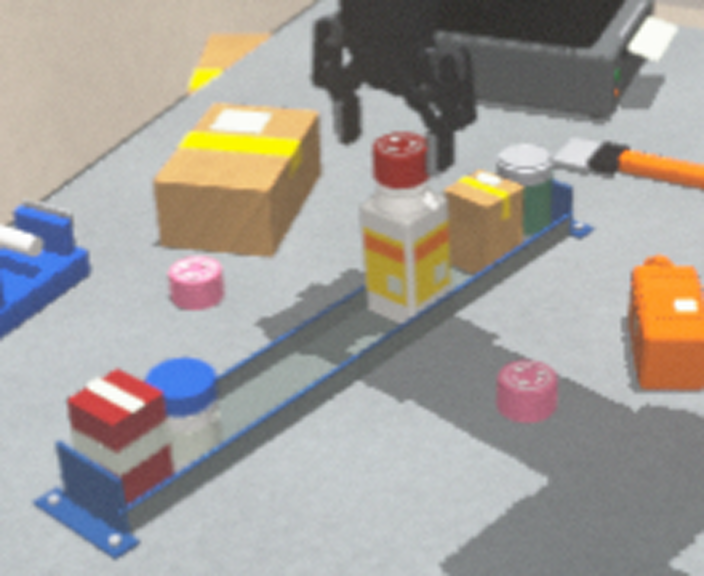

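The bottle now stands upright, cap at crop (400,160), with neighbours unmoved. I locate the cap from the side view.

```bash
python3 - <<'E'
from m import *
s=cv2.imread("pics/s8f.png")
h=cv2.cvtColor(s,cv2.COLOR_BGR2HSV)
c,b=red(s,(310,155,345,185));print(c,b)
ctr=(b[0]+b[2]/2-.5,b[1]+b[3]/2-.5)
p=plane("side",*ctr,.146);print(p,lane(p))
# predicted silhouette bbox for cap at p and at candidates
def bb(p):
    P=np.array([proj("side",[p[0]+.0225*np.cos(a),p[1]+.0225*np.sin(a),z]) for a in np.linspace(0,6.28,60) for z in(.132,.160)])
    return P.min(0),P.max(0)
print(bb(p))
E
```

```text
[324.90384615 172.50961538] [318 167  15  11 104]
[ 0.54820906 -0.05109097  0.146     ] [-0.0075 -0.0578]
(array([315.95573677, 163.12434885]), array([333.9359794 , 181.06862246]))
```

```bash
python3 - <<'E'
from m import *
s=cv2.imread("pics/s8f.png")
cv2.imwrite("pics/capz.png",cv2.resize(s[150:230,290:360],None,fx=7,fy=7,interpolation=cv2.INTER_CUBIC))
for c in[(325,169.8)]:
    p=plane("side",*c,.146);print(p,lane(p))
def bb(p):
    P=np.array([proj("side",[p[0]+.0225*np.cos(a),p[1]+.0225*np.sin(a),z]) for a in np.linspace(0,6.28,60) for z in(.132,.160)])
    return P.min(0),P.max(0)
print(bb(p)); h=cv2.cvtColor(s,cv2.COLOR_BGR2HSV)
m=(((h[...,0]<10)|(h[...,0]>168))&(h[...,1]>100)&(h[...,2]>30)).astype(np.uint8)
for y in range(158,184):print(y,''.join('#' if v else '.' for v in m[y,308:345]))
E
```

```text
[ 0.55335061 -0.06232471  0.146     ] [ 0.0005 -0.0673]
(array([316.03940477, 161.02944295]), array([333.85437758, 178.76018267]))
158 .....................................
159 .....................................
160 .....................................
161 .....................................
162 ..................####...............
163 ...........###...#######.............
164 ...........#########....#............
165 .........#..########.................
166 .........####....####...#............
167 .........###...#####.####............
168 .........######..########............
169 .........################............
170 .........################............
171 .........################............
172 .........################............
173 .........################............
174 .........################............
175 ..........###############............
176 ..........###############............
177 ...........############..............
178 ..............######.................
179 .....................................
180 .....................................
181 .....................................
182 .....................................
183 .....................................
```

View pics/capz.png

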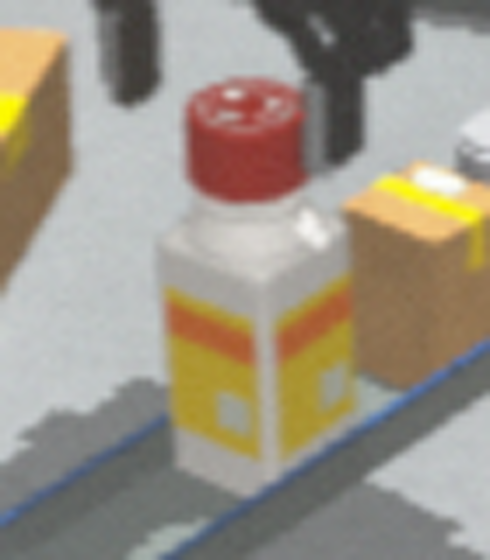

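>>> play_rows([
  [[0,-0.6,0,0,1],[0,-1,0,0,1],[0,-1,0,0,1],[0,-1,0,0,1],[0,-1,0,0,1],[0,-1,0,0,1],[0,-0.9,0,0,1],[0,0,0,0,1]],
])

```text
t: 11.38
eef_pos: [0.5905, 0.077, 0.1408]
tool_rot: [-3.113, 0.416, -0.0]
ft_force: [0.1, 0.9, -0.0]
grip_width: 1.001
```

```bash
python3 - <<'E'
from m import *
st();print(lane(arm.get_state()['eef_pos']))
t=vision.read_camera("top");cv2.imwrite("pics/top9f.png",t)
cv2.imwrite("pics/top9.png",cv2.resize(t[150:240,235:415],None,fx=4.4,fy=4.4,interpolation=cv2.INTER_CUBIC))
c,b=red(t,(320,180,370,220));print(c,b)
h=cv2.cvtColor(t,cv2.COLOR_BGR2HSV)
m=(((h[...,0]<10)|(h[...,0]>168))&(h[...,1]>100)&(h[...,2]>30)).astype(np.uint8)
for y in range(190,218):print(y,''.join('#' if v else '.' for v in m[y,325:375]))
for p in(c,(b[0]+b[2]/2-.5,b[1]+b[3]/2-.5)):
    q=plane("top",*p,.158);print(q,lane(q))
E
```

```text
t 11.3833
joint_pos [-6.7300e-02  5.4520e-01  1.3966e+00  9.0000e-04  1.1996e+00  1.9800e-01]
eef_pos [0.5905 0.077  0.1408]
tool_rot [-3.1131e+00  4.1590e-01 -2.0000e-04]
ft_force [ 0.0659  0.9223 -0.0419]
wrist_torque [ 0.054  -0.0254  0.0172]
grip_width 1.0012
[[0.965, -0.263, 0.0], [-0.263, -0.965, 0.001], [0.0, -0.001, -1.0]]
[-0.0012  0.0769]
[346.33333333 200.03703704] [343 196   8   7  27]
190 ..................................................
191 ..................................................
192 ..................................................
193 ...................######.........................
194 ..................#########.......................
195 ................###########.......................
196 ...............#########..##......................
197 ...............########...##......................
198 ..............###############.....................
199 ..............####.##########.....................
200 ..............###############.....................
201 ..............###############.....................
202 ...............##############......
[... 252 characters left out ...]
........####..........................
208 ..................................................
209 ..................................................
210 ..................................................
211 ..................................................
212 ..................................................
213 ..................................................
214 ..................................................
215 ..................................................
216 ..................................................
217 ..................................................
[ 0.54961872 -0.06702295  0.158     ] [-0.0019 -0.0728]
[ 0.55277284 -0.06750272  0.158     ] [ 0.0013 -0.0724]
```

View pics/top9.png

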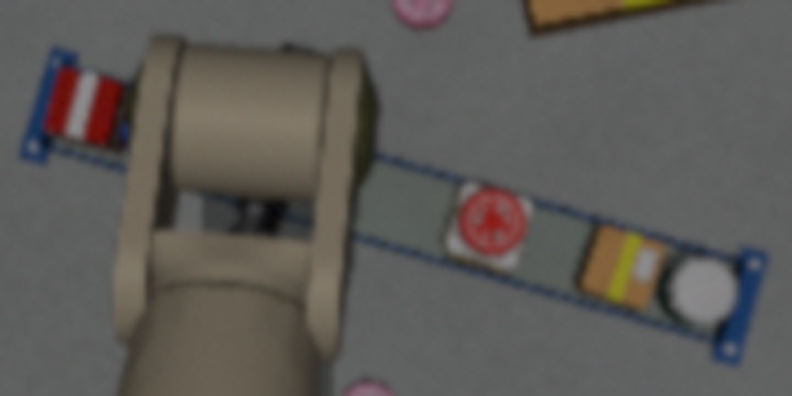

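The top view shows the bottle standing square in the lane, red cap centre at pixel (346,200), i.e. lane (−0.002, −0.073). The side view gave −0.067, so I aim for about −0.071.

>>> play_rows([
  [[0,0.6,0,0.05,1],[0,1,0,0,1],[0,1,0,0,1],[0,1,0,0,1],[0,1,0,0,1],[0,1,0,0,1],[0,1,0,0,1],[0,0.8,0,0,1],[0,0,0,0,1],[0,0,0,0,1]],
])

```text
t: 12.27
eef_pos: [0.5497, -0.0705, 0.141]
tool_rot: [3.112, -0.433, 0.0]
ft_force: [0.9, 0.0, 0.0]
grip_width: 0.999
```

```bash
python3 pic.py s10
```

```text
t 12.2667
joint_pos [-0.339   0.4606  1.5315  0.      1.1495 -0.0621]
eef_pos [ 0.5497 -0.0705  0.141 ]
tool_rot [ 3.1115e+00 -4.3340e-01  1.0000e-04]
ft_force [0.869  0.0087 0.0485]
wrist_torque [-0.0093 -0.0359 -0.004 ]
grip_width 0.9985
[[0.962, -0.273, 0.0], [-0.273, -0.962, -0.0], [0.0, -0.0, -1.0]]
[-0.0008 -0.0761]
```

View pics/s10.png

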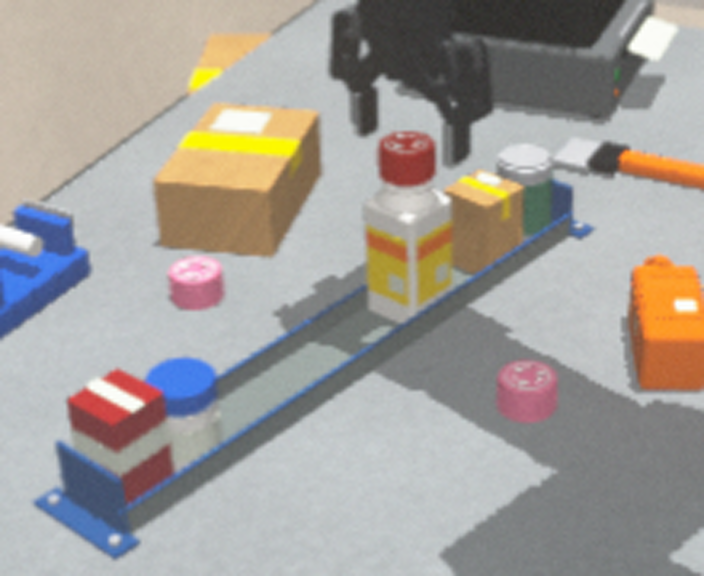

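```bash
python3 - <<'E'
from m import *
s=cv2.imread("pics/s10f.png");h=cv2.cvtColor(s,cv2.COLOR_BGR2HSV)
m=(((h[...,0]<10)|(h[...,0]>168))&(h[...,1]>100)&(h[...,2]>30)).astype(np.uint8)
k=np.zeros_like(m);k[155:184,308:345]=m[155:184,308:345];b=cv2.boundingRect(k);print(b)
c=(b[0]+b[2]/2-.5,b[1]+b[3]/2-.5)
p=plane("side",*c,.146);print(c,lane(p))
t=cv2.imread("pics/top9f.png");h=cv2.cvtColor(t,cv2.COLOR_BGR2HSV)
m=(((h[...,0]<10)|(h[...,0]>168))&(h[...,1]>100)&(h[...,2]>30)).astype(np.uint8)
k=np.zeros_like(m);k[190:212,325:375]=m[190:212,325:375];b=cv2.boundingRect(k)
ct=(b[0]+b[2]/2-.5,b[1]+b[3]/2-.5);print(lane(plane("top",*ct,.158)))
for z in(.14,.146,.152):
  r=tri(("side",*c),("top",*ct));
print(r,lane(r[0]))
E
```

```text
(319, 162, 17, 16)
(327.0, 169.5) [-0.0025 -0.0717]
[-0.002  -0.0718]
(array([ 0.55014014, -0.06665143,  0.14546126]), np.float64(0.0007881435096822794)) [-0.0015 -0.0723]
```

>>> play_rows([
  [[-0.06,-0.2,0.1,0,1],[0,0,0.15,0,1],[0,0,0,0,0.7],[0,0,0,0,0.6],[0,0,0,0,0.52],[0,0,0,0,0.45],[0,0,0,0,0.3],[0,0,0,0,0.3],[0,0,0,0,0.3],[0,0,0,0,0.3]],
], squeeze=60)

```text
t: 13.15
eef_pos: [0.5504, -0.0649, 0.1362]
tool_rot: [3.112, -0.429, 0.001]
ft_force: [1.5, 0.2, 3.9]
grip_width: 0.502
```

```bash
python3 pic.py s11
```

```text
t 13.15
joint_pos [-3.2890e-01  4.6570e-01  1.5374e+00  1.0000e-04  1.1376e+00 -5.5000e-02]
eef_pos [ 0.5504 -0.0649  0.1362]
tool_rot [ 3.1121e+00 -4.2900e-01  1.4000e-03]
ft_force [1.5181 0.1717 3.9022]
wrist_torque [ 0.0519 -0.1849  0.0002]
grip_width 0.5023
[[0.963, -0.271, 0.001], [-0.271, -0.963, -0.0], [0.001, -0.0, -1.0]]
[-0.0016 -0.0706]
```

View pics/s11.png

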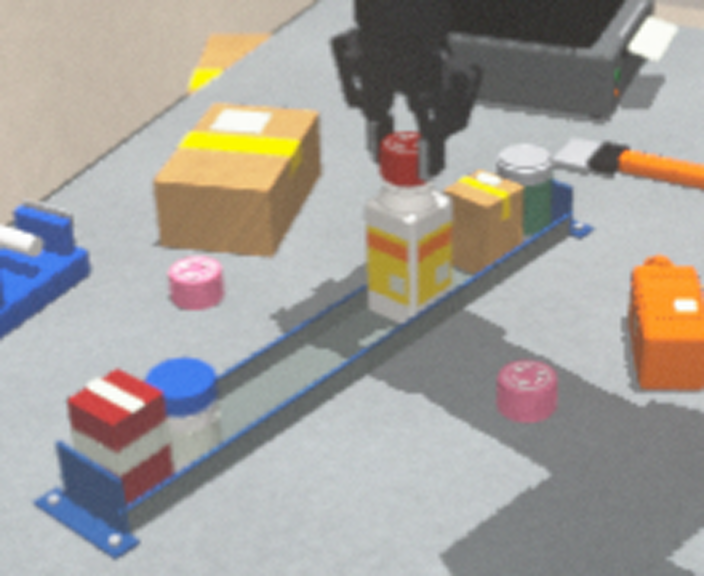

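>>> play_rows([
  [[0,0.05,0.08,0,0.3],[0,0,0.08,0,0.3],[0,0,0.08,0,0.3],[0,0,0.06,0,0.3],[0,0,0,0,0.3],[0,0,0,0,0.3]],
], squeeze=70)

```text
t: 13.7
eef_pos: [0.5511, -0.0659, 0.1315]
tool_rot: [3.112, -0.429, 0.006]
ft_force: [2.1, 3.0, 12.2]
grip_width: 0.495
```

```bash
python3 pic.py s12
```

```text
t 13.7
joint_pos [-3.3050e-01  4.7110e-01  1.5426e+00  7.0000e-04  1.1239e+00 -5.6800e-02]
eef_pos [ 0.5511 -0.0659  0.1315]
tool_rot [ 3.112  -0.4291  0.0064]
ft_force [ 2.0959  3.0175 12.185 ]
wrist_torque [ 0.3845 -0.2409  0.0212]
grip_width 0.4953
[[0.963, -0.271, 0.004], [-0.271, -0.963, -0.001], [0.004, -0.0, -1.0]]
[-0.0007 -0.0713]
```

>>> play_rows([
  [[0,0,0.08,0,0.3],[0,0,0.06,0,0.3],[0,0,0,0,0.3],[0,0,0,0,0.3]],
])

```text
t: 14.08
eef_pos: [0.5515, -0.0658, 0.1302]
tool_rot: [3.112, -0.429, 0.009]
ft_force: [-0.5, 4.1, 23.6]
grip_width: 0.499
```

>>> play_rows([
  [[0,0,0,-0.5,0.3],[0,0,0,-0.5,0.3],[0,0,0,-0.5,0.3],[0,0,0,-0.5,0.3],[0,0,0,-0.5,0.3],[0,0,0,-0.5,0.3],[0,0,0,-0.5,0.3],[0,0,0,0,0.3]],
])

```text
t: 14.75
eef_pos: [0.5514, -0.0658, 0.1301]
tool_rot: [3.137, 0.15, 0.009]
ft_force: [-1.1, 3.7, 22.9]
grip_width: 0.501
```

```bash
python3 pic.py s13
```

```text
t 14.75
joint_pos [-3.3030e-01  4.7260e-01  1.5442e+00  1.0000e-03  1.1192e+00 -4.2610e-01]
eef_pos [ 0.5514 -0.0658  0.1301]
tool_rot [3.1368 0.1498 0.0087]
ft_force [-1.0539  3.7113 22.8725]
wrist_torque [0.5682 0.3156 0.0203]
grip_width 0.5006
[[0.995, 0.095, 0.006], [0.095, -0.995, -0.001], [0.005, 0.001, -1.0]]
[-0.0004 -0.0712]
```

View pics/s13.png

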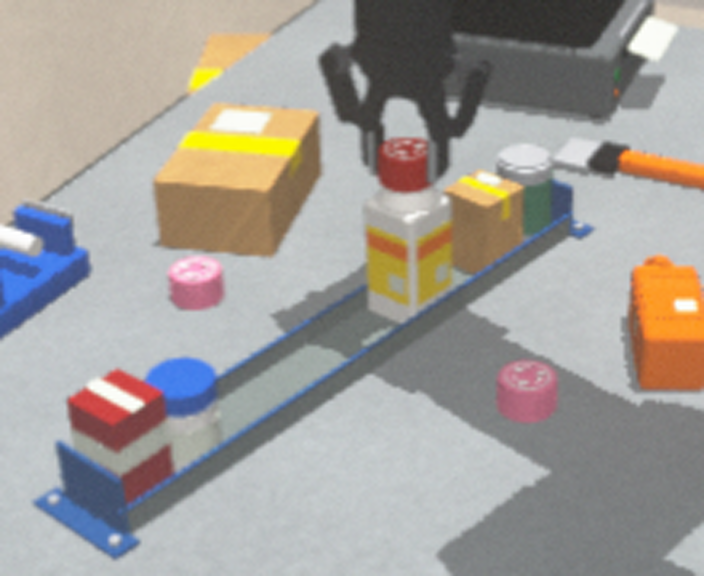

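>>> play_rows([
  [[0,0,0,-0.5,0.3],[0,0,0,-0.5,0.3],[0,0,0,-0.5,0.3],[0,0,0,-0.5,0.3],[0,0,0,-0.5,0.3],[0,0,0,-0.5,0.3],[0,0,0,-0.5,0.3],[0,0,0,-0.5,0.3],[0,0,0,-0.5,0.3],[0,0,0,-0.5,0.3],[0,0,0,-0.5,0.3],[0,0,0,-0.5,0.3],[0,0,0,-0.5,0.3],[0,0,0,0,0.3],[0,0,0,0,0.3]],
])

```text
t: 16.05
eef_pos: [0.5509, -0.0661, 0.1301]
tool_rot: [2.907, 1.185, 0.005]
ft_force: [-4.1, 2.9, 24.3]
grip_width: 0.498
```

```bash
python3 pic.py s14
```

```text
t 16.05
joint_pos [-3.3050e-01  4.7240e-01  1.5446e+00 -1.0000e-04  1.1202e+00 -1.1044e+00]
eef_pos [ 0.5509 -0.0661  0.1301]
tool_rot [2.9066 1.1846 0.005 ]
ft_force [-4.089   2.9126 24.2623]
wrist_torque [0.3273 0.8925 0.0612]
grip_width 0.4976
[[0.715, 0.699, 0.004], [0.699, -0.715, -0.001], [0.002, 0.004, -1.0]]
[-0.0009 -0.0715]
```

View pics/s14.png

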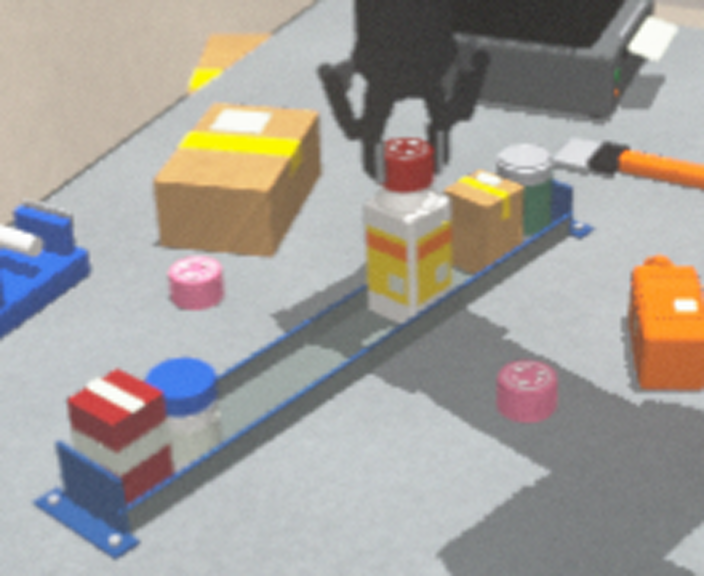

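>>> play_rows([
  [[0,0,-0.1,0,0.3],[0,0,-0.1,0,0.3],[0,0,-0.1,0,0.3],[0,0,-0.1,0,0.3],[0,0,-0.1,0,0.3],[0,0,-0.1,0,0.3],[0,0,-0.1,0,0.3],[0,0,-0.1,0,0.3],[0,0,-0.1,0,0.3],[0,0,0,0,0.3]],
])

```text
t: 16.93
eef_pos: [0.5499, -0.0659, 0.1453]
tool_rot: [2.91, 1.185, 0.0]
ft_force: [-0.7, 0.8, -1.2]
grip_width: 0.498
```

```bash
python3 pic.py s15
```

```text
t 16.9333
joint_pos [-3.3080e-01  4.5500e-01  1.5278e+00 -1.0000e-04  1.1586e+00 -1.1040e+00]
eef_pos [ 0.5499 -0.0659  0.1453]
tool_rot [2.9096e+00 1.1845e+00 1.0000e-04]
ft_force [-0.6735  0.7927 -1.2485]
wrist_torque [ 0.0103  0.0373 -0.0381]
grip_width 0.4983
[[0.716, 0.698, 0.0], [0.698, -0.716, -0.0], [0.0, 0.0, -1.0]]
[-0.0018 -0.0716]
```

View pics/s15.png

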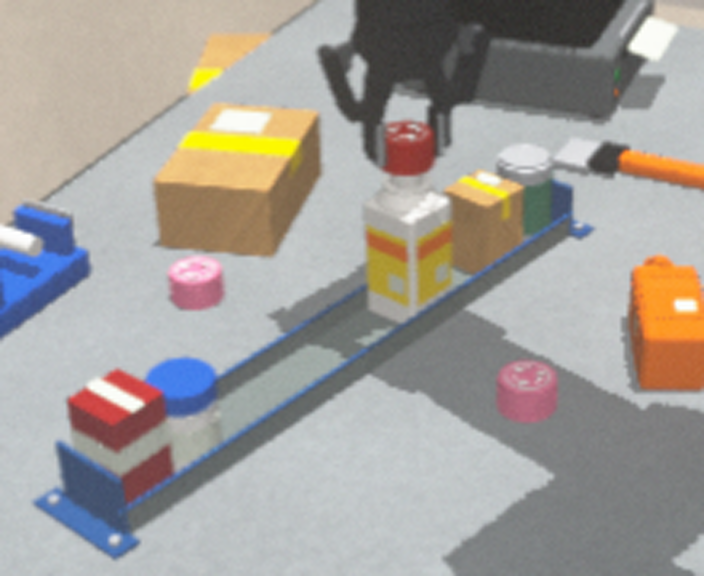

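>>> play_rows([
  [[0,0,-0.15,0,0.3],[0,0,-0.15,0,0.3],[0,0,-0.15,0,0.3],[0,0,-0.2,0,0.3],[0,0,-0.2,0,0.3],[0,0,-0.2,0,0.3],[0,0,-0.2,0,0.3],[0,0,-0.2,0,0.3],[0,0,-0.2,0,0.3],[0,0,-0.2,0,0.3],[0,0,-0.2,0,0.3],[0,0,-0.2,0,0.3],[0,0,-0.2,0,0.3],[0,0,0,0,0.3],[0,0,0,0,0.3],[0,0,0,0,0.3]],
])

```text
t: 18.32
eef_pos: [0.5498, -0.0658, 0.1939]
tool_rot: [-2.91, -1.184, 0.0]
ft_force: [0.2, -0.5, -0.5]
grip_width: 0.502
```

```bash
python3 pic.py s16
```

```text
t 18.3167
joint_pos [-0.3308  0.4064  1.4659 -0.      1.2697 -1.104 ]
eef_pos [ 0.5498 -0.0658  0.1939]
tool_rot [-2.9095e+00 -1.1845e+00  4.0000e-04]
ft_force [ 0.1654 -0.4544 -0.4536]
wrist_torque [-0.0418  0.0221 -0.044 ]
grip_width 0.5017
[[0.716, 0.698, -0.0], [0.698, -0.716, 0.0], [-0.0, -0.0, -1.0]]
[-0.002  -0.0716]
```

View pics/s16.png

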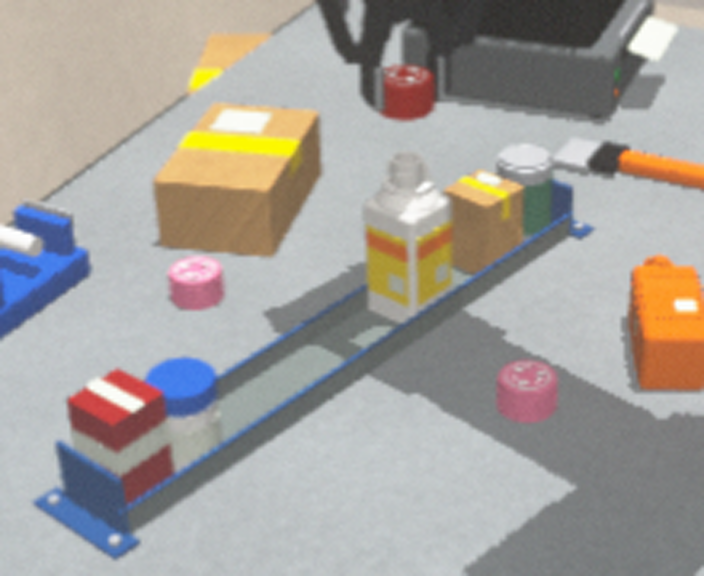

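The red cap hangs level in the fingers at crop (407,91), above the open neck at (405,165). The bottle is upright and the neighbours are unmoved. One quick height check, then I hand in.

```bash
python3 - <<'E'
from h import *
for z in(.195,.203,.211):print(z,proj("side",[.5498,-.0665,z]), "mouth",proj("side",[.5498,-.0665,.147]))
print("seen cap",407/3.2+200,91/3.2+120,"seen mouth",405/3.2+200,157/3.2+120)
order.finish_job()
E
```

```text
0.195 [326.57858471 151.89047124] mouth [326.93169782 169.00600233]
0.203 [326.51808219 148.97061792] mouth [326.93169782 169.00600233]
0.211 [326.45709778 146.03125867] mouth [326.93169782 169.00600233]
seen cap 327.1875 148.4375 seen mouth 326.5625 169.0625
the job is handed in; nothing more can be done
```

The job is handed in at 18.3 s of the 54 s allowed. The bottle is standing open in the lane, and the gripper is holding the red cap level above it.

- **Standing it up:** I gripped the fallen bottle by its cap at 20 N and swung it upright, dragging its base edge along the lane floor, then released it. Both cameras then agreed on the cap's position to about 1 mm, and its height came out at 0.1455 m against an expected 0.146 m. While the bottle was still settling, the two views had disagreed by about 5 mm.
- **Taking off the cap:** I pressed the cap to the bottom of its travel with about 24 N, turned it 60° anticlockwise, and lifted it straight up. The bottle did not visibly turn while the cap was being turned. The force stayed near zero on the way up, so the bottle did not lift with it.
- **Final check:** The cap's centre is about 57 mm above the bottle's mouth and its rim about 42 mm. "About five centimetres" could mean either point, so I chose a height between the two. The last side picture shows the bottle upright and the neighbours where they were. I took no last picture from above.

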